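Flip the trivet tile face up onto the serving board

ROBOT

A 7-joint arm with a two-finger parallel gripper is mounted at the origin on the work surface. World frame = base frame: x ahead of the robot, y to its left, z up, the work surface at z = 0. Lengths are in m, angles in rad, forces in N, time in s.
With the tool pointing down it reaches from about 0.4 to 0.85 m from the base axis. Payload 10.4 kg.
Tool frame: the origin (TCP) lies at the very end of the fingers, on their centre line; the grasp point (between the pads) lies 19 mm behind it; z points along the fingers, y is the direction in which the jaws open and shut (so a half turn about z gives the same grasp; the last joint's range is limited). The gripper opens to 85 mm and grips with 20 to 120 N. Pads are 22 mm wide; open, the fingers measure 114 mm over their backs; the gripper's body (76 mm by 85 mm) begins 54 mm behind the grasp point. The pads swing forward as they close: fully open they stand 13 mm farther back than shut.
Start: joints at [1.169, 0.332, -0.065, 1.46, 0.022, 1.35, -0.088], TCP at [0.231, -0.581, 0.231] pointing down, gripper open.
Joint ranges: [-2.6, 2.6], [-0.5, 2.12], [-1.47, 1.34], [0.16, 2.42], [-1.27, 4.41], [0.06, 2.06], [-2.6, 2.6]. Speed limits (rad/s): [2.22, 2.22, 2.79, 2.79, 3.14, 3.14, 3.14].

INTERFACE

Orientations are given as a unit quaternion [x, y, z, w].
In Python, from workcell import manip, camera, get_calibration gives the robot as it stands. The module is installed in compiled form; this text tells all that it offers.
- The arm moves only by the shell command python3 -m handwheel 'ROWS' [FORCE]. ROWS is a JSON object of lists of equal length, an entry for each row: "delta_pos": the shift along the world's x, y, z in m, a list of three; "rot": the turn, a rotation vector about the world's x, y, z in degrees, a list of three; "hand": the opening, from 0 (shut) to 1 (fully open). A call has 1 to 12 rows; each row is the pose to reach, as a shift and turn from the pose commanded when the call began; what a row does not reach only later rows make up. A row lasts 1/10 s, in which the tool goes at most 50 mm and 8.59 degrees, less where a joint would pass 70% of its speed; a pose out of reach is approached as far as the arm can. A call with a gripper value outside its range is refused whole. The fingers move at their own pace and stop on an object; FORCE is the grip in N (left out, the last holds). Time passes only in rows, so rows that repeat a pose let the fingers close. It gives the time, the measured TCP pose, the force and the opening at its end, in the units of the state.
- manip.get_obs(): the state, without advancing time (a new reading comes with each control period).
- camera(name): name is "scene" or "top" or "wrist"; returns (picture, depth): 400x640x3 uint8, red, green, blue; 400x640 float32, m along the optical axis (not along the pixel's ray), 0 where there is no reading.
- get_calibration(name): a dict with "camera_matrix" (3x3 intrinsics, pixels), "eye" and "rotation" of the camera in the world. Camera axes: x right, y down, z forward; pixel columns grow to the right and rows downward; lengths in m; the calibration is good to about 2 mm. A picture is of the moment at which its call begins: read the wrist's pose just before it. get_calibration takes no time and is no camera call; for the wrist camera it gives the pose at the moment of the call.
- manip.hand_in(): hands the job in, once; it reports no verdict.
The state is a dict: "clock": time; "joint_pos": joint angles; "joint_velocities": joint speeds; "tau": joint torques, N m; "position": TCP position; "ee_rot": TCP orientation; "ft_force": force on the tool from outside, world axes, zero at the start; "torque": the same for the moment, N m; "grip_width": opening from 0.0 (shut) to 1.0 (fully open).
Only numpy, scipy, OpenCV 4.12 (cv2) and the standard library are available. Lean on these libraries where they do the work, as an engineer would, in place of code of your own. Each camera call takes 0.05 s, during which the arm holds its last target.

TASK

The square trivet tile lies face down, cork up, on the counter beside the wooden serving board. Without picking it up, push it against the board's long edge until it tips up on that edge and flips over onto the board, then push it on until it lies flat and wholly on the board, cork down. Leave the mug, the jar and the spatula where they are.

Things in the scene. Friction and masses are not known exactly. Their poses are not given: they have to be found in the camera images.
- board: Wooden serving board, fixed: 260 mm (its x) by 200 mm (its y), 20 mm high, edges rounded 2 mm. Origin at the centre of its underside, on the counter (z = 0). The tile starts beyond the long edge at the board's y = -100 mm, 10 to 65 mm off; push along the board's +y, which is within 20 degrees of the world's +y.
- tile: Loose square ceramic trivet tile, 100 x 100 x 18 mm, about 0.24 kg. Origin at the centre of its glazed face, which starts on the counter; z points up at the start and must point down at the end; y starts within 18 degrees of the board's y. A fingertip low on its near border, pressing about 10 N, raises that border by friction. Past upright it can rest leaning on the board until pushed further.
- tile_center (a point): Centre of the tile plate, 11 mm above the glazed face. Layers from the counter up, at the start: raised panel 78 x 78 mm, 0 to 7 mm; plate 100 x 100 mm, 7 to 15 mm (so its border, 11 mm all round, is 7 mm clear of the counter); cork sheet 88 x 88 mm, 15 to 18 mm.
- tile_corner0 (a point): Corner of the tile plate at the tile's x = -50 mm, y = -50 mm, half-way through the plate (11 mm from the glazed face).
- tile_corner1 (a point): Corner of the tile plate at the tile's x = 50 mm, y = -50 mm, half-way through the plate (11 mm from the glazed face).
- tile_corner2 (a point): Corner of the tile plate at the tile's x = 50 mm, y = 50 mm, half-way through the plate (11 mm from the glazed face).
- tile_corner3 (a point): Corner of the tile plate at the tile's x = -50 mm, y = 50 mm, half-way through the plate (11 mm from the glazed face).
- mug: Mug, 90 mm tall, 76 mm across; origin at the centre of its foot. A bystander.
- jar: Small closed jar, 85 mm tall, 56 mm across; origin at the centre of its foot. A bystander.
- spatula: Kitchen spatula lying on the counter; origin near its middle. A bystander.
Not all that is in view belongs to the job. There is more than one size of the tile; the one meant has the size given above.

How it is judged:
On the way:
1. the tile is tipped up on edge against the board's near long edge (angle between tile's own z axis and vertical between 1.2 and 1.95 rad and y of tile_center in the frame of board between -0.15 and -0.05 m and height (world z) of tile_center below 0.085 m), for 0.05 s.
At the end, for the whole second after the job is handed in: The tile lies cork down and flat (within 5 degrees) on the serving board, at rest, all four corners over the board (at most 3 mm beyond its edges) (angle between tile's own z axis and vertical above 3.05 rad and height (world z) of tile_center between 0.023 and 0.034 m and linear speed of tile below 0.02 m/s and x of tile_corner0 in the frame of board between -0.133 and 0.133 m and y of tile_corner0 in the frame of board between -0.103 and 0.103 m and x of tile_corner1 in the frame of board between -0.133 and 0.133 m and y of tile_corner1 in the frame of board between -0.103 and 0.103 m and x of tile_corner2 in the frame of board between -0.133 and 0.133 m and y of tile_corner2 in the frame of board between -0.103 and 0.103 m and x of tile_corner3 in the frame of board between -0.133 and 0.133 m and y of tile_corner3 in the frame of board between -0.103 and 0.103 m); the robot touches nothing.
It fails at once if the tile is lifted or carried: all four corners more than 55 mm above the counter (height (world z) of each of tile_corner0, tile_corner1, tile_corner2, tile_corner3 above 0.055 m).
It fails at once if the mug is disturbed (moved more than 20 mm) (distance of mug from where it was at the start of the episode above 0.02 m).
It fails at once if the jar is disturbed (moved more than 20 mm) (distance of jar from where it was at the start of the episode above 0.02 m).
It fails at once if the spatula is disturbed (moved more than 20 mm) (distance of spatula from where it was at the start of the episode above 0.02 m).
It also fails if it takes over 61 s, if anything falls off the work surface, if the arm or the gripper's body presses on something with over 40 N, if the wrist force passes 120 N, or if a joint passes its speed limit or range.

## Working session

There is one attempt and no reset: what is moved stays moved. The work goes in short steps, Python scripts to look and compute and a shell command to move; the robot and the scene stay as the last step left them, time stands still between calls to the robot, and variables do not carry over. Pictures are saved under pics/ and viewed, and the job is handed in when it is done.

```bash
mkdir -p pics; ls; python3 - <<'E'
from workcell import manip, camera, get_calibration
import cv2, numpy as np
o=manip.get_obs()
for k,v in o.items(): print(k,np.round(v,3))
for n in ["scene","top","wrist"]:
    c=get_calibration(n); print(n,np.round(c["camera_matrix"],1).tolist(),np.round(c["eye"],3),np.round(c["rotation"],3).tolist())
    p,d=camera(n); cv2.imwrite(f"pics/{n}0.png",p[:,:,::-1]); np.save(f"pics/{n}0_d.npy",d); np.save(f"pics/{n}0_p.npy",p)
E
```

```text
pics
clock 0.0
joint_pos [ 1.169  0.333 -0.065  1.461  0.022  1.35  -0.089]
joint_velocities [ 0.    -0.001 -0.001  0.001  0.001 -0.001  0.001]
tau [-0.0000e+00 -6.2544e+01  4.9000e-02 -3.9161e+01  1.6000e-02  1.0000e-02
  0.0000e+00]
position [ 0.231 -0.58   0.231]
ee_rot [ 0.982  0.188 -0.    -0.001]
ft_force [ 0.03  -0.426  0.898]
torque [ 0.014  0.049 -0.04 ]
grip_width 1.001
scene [[484.5, 0.0, 322.0], [0.0, 484.5, 197.9], [0.0, 0.0, 1.0]] [ 1.061 -0.477  0.671] [0.817, 0.446, -0.175, -0.322]
top [[482.4, 0.0, 321.0], [0.0, 482.4, 191.2], [0.0, 0.0, 1.0]] [ 0.358 -0.151  1.102] [-0.7, 0.707, -0.071, 0.067]
wrist [[280.0, 0.0, 321.1], [0.0, 280.0, 201.9], [0.0, 0.0, 1.0]] [ 0.295 -0.554  0.373] [0.82, -0.556, -0.076, 0.111]
```

View pics/top0.png

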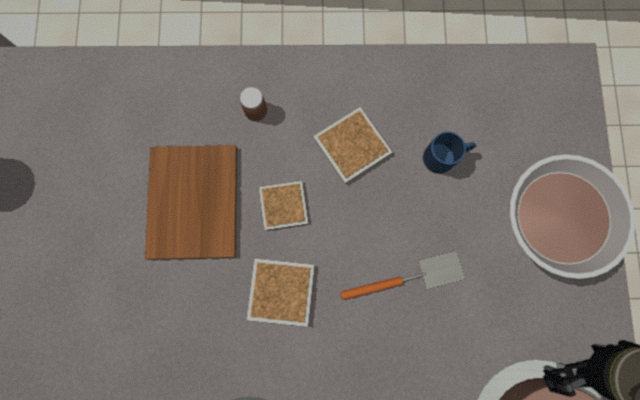

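View pics/scene0.png

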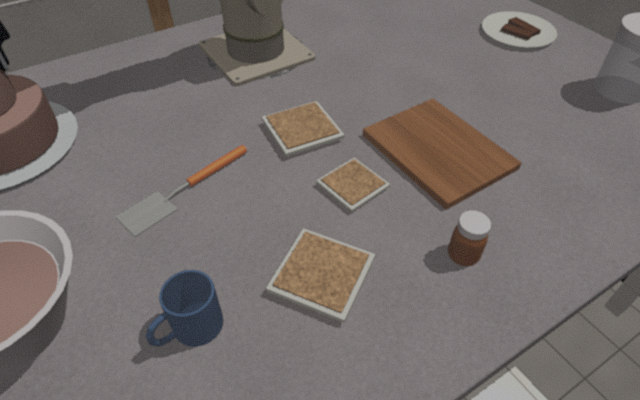

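View pics/wrist0.png

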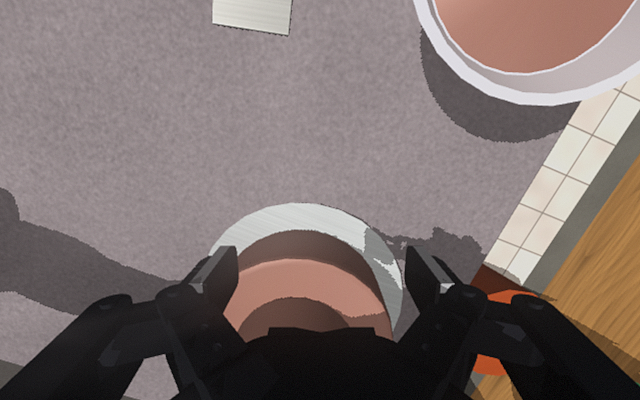

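```bash
cat > h.py <<'E'
import numpy as np, cv2
from scipy.spatial.transform import Rotation as R
from workcell import manip, camera, get_calibration
def cal(n):
    c=get_calibration(n); return np.array(c["camera_matrix"]),np.array(c["eye"]),R.from_quat(c["rotation"]).as_matrix()
def ray(c,uv,z):
    K,e,M=c; uv=np.atleast_2d(uv); d=np.c_[(uv[:,0]-K[0,2])/K[0,0],(uv[:,1]-K[1,2])/K[1,1],np.ones(len(uv))]@M.T
    return e+d*((z-e[2])/d[:,2])[:,None]
def proj(c,P):
    K,e,M=c; q=(np.atleast_2d(P)-e)@M; return q[:,:2]/q[:,2:]*[K[0,0],K[1,1]]+K[:2,2]
def cloud(c,d):
    K,e,M=c; v,u=np.mgrid[:d.shape[0],:d.shape[1]]
    return e+np.stack([(u-K[0,2])/K[0,0]*d,(v-K[1,2])/K[1,1]*d,d],-1)@M.T
E
python3 - <<'E'
from h import *
c=cal("top"); p=np.load("pics/top0_p.npy"); d=np.load("pics/top0_d.npy")
X=cloud(c,d); hsv=cv2.cvtColor(p,cv2.COLOR_RGB2HSV)
print(X[205,190],X[205,283],X[100,400])
for name,(u,v) in dict(board=(190,205),cork=(283,205),big1=(353,145),big2=(281,293)).items(): print(name,hsv[v,u],X[v,u])
# board/cork mask: saturated orange-brown
m=((hsv[:,:,1]>90)&(hsv[:,:,0]<25)&(hsv[:,:,2]>60)).astype(np.uint8)*255
m=cv2.morphologyEx(m,cv2.MORPH_CLOSE,np.ones((5,5)));m=cv2.morphologyEx(m,cv2.MORPH_OPEN,np.ones((3,3)))
for k in cv2.findContours(m,cv2.RETR_EXTERNAL,cv2.CHAIN_APPROX_NONE)[0]:
    if cv2.contourArea(k)<300: continue
    r=cv2.minAreaRect(k); b=cv2.boxPoints(r)
    for z in (0.0195,):
        w=ray(c,b,z); 
        print(np.round(r[0],1),np.round(r[1],1),round(r[2],1),"ctr",np.round(w.mean(0),4),"sides",np.round(np.linalg.norm(np.diff(w,axis=0),axis=1),4)); print(np.round(w[:,:2],4).tolist())
cv2.imwrite("pics/mask0.png",m)
E
```

```text
[0.54233079 0.13722787 0.02443859] [ 0.54110562 -0.0724986   0.01917895] [ 0.80047139 -0.35375286 -0.0030351 ]
board [ 12 141 128] [0.54233079 0.13722787 0.02443859]
cork [ 16 123 143] [ 0.54110562 -0.0724986   0.01917895]
big1 [ 16 120 151] [ 0.68036138 -0.2348668   0.02257329]
big2 [ 15 123 155] [ 0.34537791 -0.06932122  0.02425532]
[371.3 287.7] [ 9.3 63.3] 75.4 ctr [ 0.3545 -0.2678  0.0195] sides [0.1402 0.02   0.1397]
[[0.3476, -0.1974], [0.3808, -0.3337], [0.3612, -0.338], [0.3284, -0.2022]]
[280.1 292. ] [53.1 54. ] 6.3 ctr [ 0.3482 -0.0669  0.0195] sides [0.116  0.118  0.1158]
[[0.2974, -0.0033], [0.4129, -0.0146], [0.3988, -0.1317], [0.2838, -0.118]]
[282.9 204.6] [36.9 37.6] 82.1 ctr [ 0.5423 -0.0722  0.0195] sides [0.086  0.0853 0.0847]
[[0.5789, -0.0237], [0.5901, -0.1089], [0.5055, -0.1201], [0.4947, -0.0361]]
[190.5 201.5] [113.  91.] 90.0 ctr [0.5542 0.1378 0.0195] sides [0.2115 0.2613 0.202 ]
[[0.6858, 0.2489], [0.6838, 0.0375], [0.4226, 0.0314], [0.4248, 0.2334]]
[352.5 143.5] [49.  50.3] 57.1 ctr [ 0.6855 -0.2341  0.0195] sides [0.1206 0.1176 0.1185]
[[0.7025, -0.1539], [0.769, -0.2545], [0.6675, -0.3138], [0.6032, -0.2141]]
```

View pics/mask0.png

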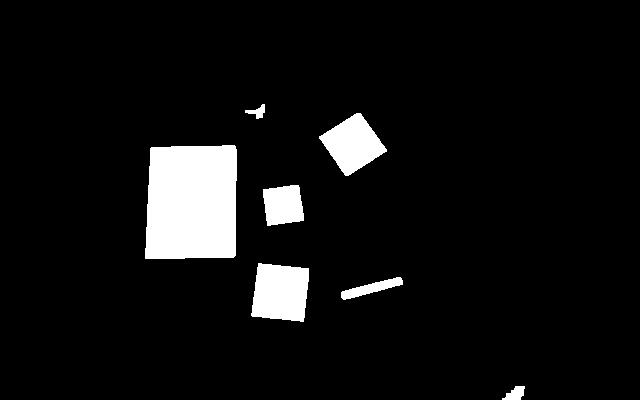

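```bash
cat >> h.py <<'E'
def quad(k,n=4):
    # fit the 4 sides of a contour by lines, intersect
    pts=k[:,0,:].astype(float)
    eps=2.0
    while True:
        a=cv2.approxPolyDP(cv2.convexHull(k),eps,True)[:,0,:]
        if len(a)<=4 or eps>15: break
        eps+=.5
    L=[]
    for i in range(len(a)):
        A,B=a[i].astype(float),a[(i+1)%len(a)].astype(float); t=(B-A)/np.linalg.norm(B-A); nrm=np.array([-t[1],t[0]])
        s=(pts-A)@t; dd=np.abs((pts-A)@nrm); l=np.linalg.norm(B-A)
        q=pts[(s>.12*l)&(s<.88*l)&(dd<3)]
        vx,vy,x,y=cv2.fitLine(q.astype(np.float32),cv2.DIST_HUBER,0,.01,.01).ravel(); L.append(np.cross([x,y,1],[x+vx,y+vy,1]))
    c=[np.cross(L[i-1],L[i]) for i in range(len(L))]
    return np.array([p[:2]/p[2] for p in c])
def brown(p):
    hsv=cv2.cvtColor(p,cv2.COLOR_RGB2HSV)
    m=((hsv[:,:,1]>90)&(hsv[:,:,0]<25)&(hsv[:,:,2]>60)).astype(np.uint8)*255
    m=cv2.morphologyEx(m,cv2.MORPH_CLOSE,np.ones((5,5)));return cv2.morphologyEx(m,cv2.MORPH_OPEN,np.ones((3,3)))
E
python3 - <<'E'
from h import *
for n in("top","scene"):
    c=cal(n); p=np.load(f"pics/{n}0_p.npy"); m=brown(p)
    for k in cv2.findContours(m,cv2.RETR_EXTERNAL,cv2.CHAIN_APPROX_NONE)[0]:
        if cv2.contourArea(k)<700: continue
        q=quad(k)
        if len(q)!=4: continue
        z=.019
        w=ray(c,q,z)[:,:2]; s=np.linalg.norm(np.roll(w,-1,0)-w,axis=1); e=np.roll(w,-1,0)-w
        print(n,"px",np.round(q.mean(0)),"ctr",np.round(w.mean(0),4),"sides",np.round(s,4),"ang",np.round(np.degrees(np.arctan2(e[:,1],e[:,0]))%90,1)); print("   ",np.round(w,4).tolist())
E
```

```text
top px [280. 292.] ctr [ 0.3482 -0.0673] sides [0.1137 0.1135 0.1137 0.113 ] ang [83.7 83.  83.4 83. ]
    [[0.4107, -0.0177], [0.3981, -0.1307], [0.2855, -0.1169], [0.2985, -0.0039]]
top px [283. 205.] ctr [ 0.5423 -0.072 ] sides [0.0838 0.0839 0.0822 0.0814] ang [9.4 6.9 7.7 8. ]
    [[0.589, -0.1062], [0.5063, -0.1198], [0.4962, -0.0365], [0.5777, -0.0256]]
top px [191. 202.] ctr [0.5537 0.1356] sides [0.2555 0.1985 0.2594 0.1996] ang [ 0.5  0.6  0.7 89.5]
    [[0.6815, 0.0371], [0.426, 0.035], [0.424, 0.2336], [0.6834, 0.2367]]
top px [352. 144.] ctr [ 0.6853 -0.2339] sides [0.1144 0.1141 0.1138 0.1134] ang [33.  32.5 32.6 32.8]
    [[0.7639, -0.2506], [0.668, -0.3129], [0.6067, -0.2167], [0.7025, -0.1553]]
scene px [322. 271.] ctr [ 0.6831 -0.2331] sides [0.1139 0.1145 0.1142 0.1152] ang [32.5 32.8 32.8 32.6]
    [[0.6041, -0.2153], [0.7001, -0.1541], [0.762, -0.2504], [0.6661, -0.3123]]
scene px [465. 250.] ctr [ 0.779  -0.0089] sides [0.0541 0.0605 0.0449 0.058 ] ang [34.9 26.7 32.5 35.5]
    [[0.7415, 0.0009], [0.7859, 0.0318], [0.8131, -0.0222], [0.7753, -0.0463]]
scene px [353. 182.] ctr [ 0.5452 -0.0743] sides [0.082  0.083  0.0816 0.082 ] ang [9.4 8.2 8.6 8.5]
    [[0.4988, -0.0402], [0.5797, -0.0268], [0.5915, -0.109], [0.5109, -0.1212]]
scene px [302. 125.] ctr [ 0.3451 -0.0665] sides [0.1124 0.111  0.113  0.1122] ang [83.5 83.3 84.1 82.9]
    [[0.4068, -0.0173], [0.3941, -0.129], [0.2839, -0.116], [0.2955, -0.0035]]
scene px [440. 150.] ctr [0.5593 0.1299] sides [0.2067 0.2624 0.2075 0.2628] ang [0.7 0.8 0.8 0.6]
    [[0.4292, 0.025], [0.4267, 0.2317], [0.6891, 0.2352], [0.692, 0.0277]]
```

```bash
python3 -m handwheel '{"delta_pos":[[0.02,0.03,0.02],[0.05,0.06,0.02],[0.08,0.10,0.02],[0.11,0.14,0.02],[0.14,0.18,0.02],[0.17,0.22,0.02],[0.20,0.26,0.01],[0.23,0.30,0],[0.26,0.34,-0.02],[0.29,0.38,-0.04],[0.314,0.415,-0.06],[0.314,0.415,-0.08]],"rot":[[0,0,6],[0,0,12],[0,0,18],[0,0,24],[0,0,30],[0,0,36],[0,0,42],[0,0,48],[0,0,54],[0,0,60],[0,0,66],[0,0,69]],"hand":[0,0,0,0,0,0,0,0,0,0,0,0]}'
```

```text
clock: 1.35
position: [0.548, -0.159, 0.1509]
ee_rot: [0.698, 0.716, 0.002, -0.0]
ft_force: [0.2, -0.1, 0.6]
grip_width: -0.002
```

```bash
python3 -m handwheel '{"delta_pos":[[0,0,-0.03],[0,0,-0.06],[0,0,-0.09],[0,0,-0.11],[0,0,-0.11]],"rot":[[0,0,0],[0,0,0],[0,0,0],[0,0,0],[0,0,0]],"hand":[0,0,0,0,0]}'
python3 - <<'E'
from h import *
print(np.round(manip.get_obs()["position"],4), R.from_quat(manip.get_obs()["ee_rot"]).as_matrix().round(3).tolist())
for n in("wrist","scene"):
    p,d=camera(n); cv2.imwrite(f"pics/{n}1.png",p[:,:,::-1])
E
```

```text
clock: 1.85
position: [0.5429, -0.1652, 0.0383]
ee_rot: [0.703, 0.711, -0.001, -0.002]
ft_force: [-0.8, -0.7, -0.0]
grip_width: 0.001
[ 0.5429 -0.1652  0.0383] [[-0.012, 1.0, -0.005], [1.0, 0.012, 0.002], [0.002, -0.005, -1.0]]
```

View pics/wrist1.png

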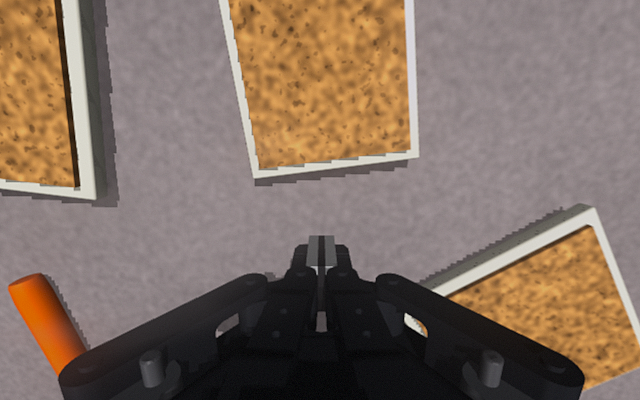

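View pics/scene1.png

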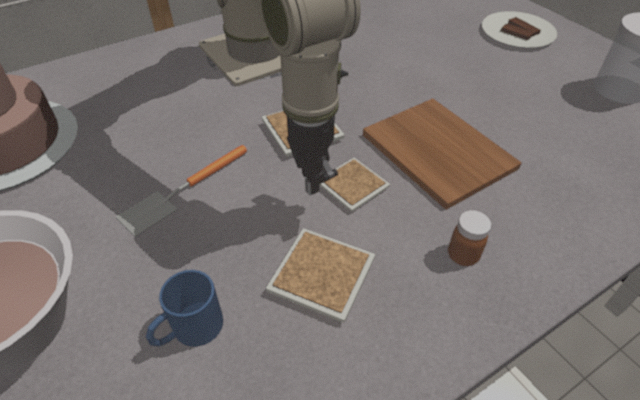

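```bash
python3 -m handwheel '{"delta_pos":[[0,0,-0.015],[0,0,-0.03],[0,0,-0.035],[0,0,-0.035],[0,0,-0.035]],"rot":[[0,0,0],[0,0,0],[0,0,0],[0,0,0],[0,0,0]],"hand":[0,0,0,0,0]}'
```

```text
clock: 2.45
position: [0.5453, -0.1656, 0.0065]
ee_rot: [0.703, 0.711, 0.0, 0.0]
ft_force: [-0.3, 0.1, 0.0]
grip_width: 0.001
```

```bash
python3 -m handwheel '{"delta_pos":[[0,0.01,-0.002],[0,0.02,-0.002],[0,0.028,-0.002],[0,0.034,-0.002],[0,0.04,-0.002],[0,0.046,-0.002],[0,0.052,-0.002],[0,0.058,-0.002],[0,0.064,-0.002],[0,0.07,-0.002],[0,0.076,-0.002],[0,0.076,-0.002]],"rot":[[0,0,0],[0,0,0],[0,0,0],[0,0,0],[0,0,0],[0,0,0],[0,0,0],[0,0,0],[0,0,0],[0,0,0],[0,0,0],[0,0,0]],"hand":[0,0,0,0,0,0,0,0,0,0,0,0]}'
python3 - <<'E'
from h import *
print(np.round(manip.get_obs()["position"],4))
for n in("wrist","top"):
    p,d=camera(n); cv2.imwrite(f"pics/{n}2.png",p[:,:,::-1])
E
```

```text
clock: 3.65
position: [0.5451, -0.0882, 0.0043]
ee_rot: [0.702, 0.712, 0.0, -0.0]
ft_force: [0.6, 0.4, -0.2]
grip_width: -0.001
[ 0.5451 -0.0882  0.0043]
```

View pics/wrist2.png

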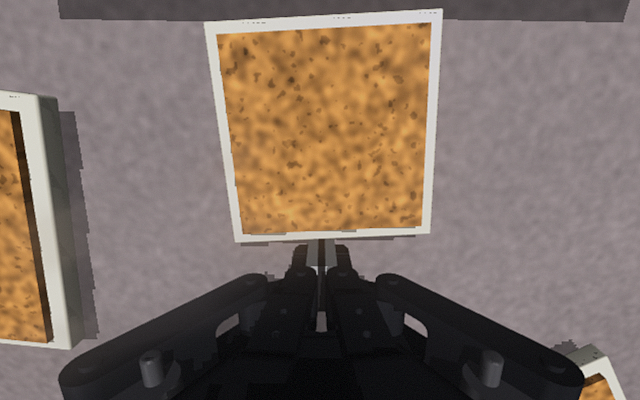

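View pics/top2.png

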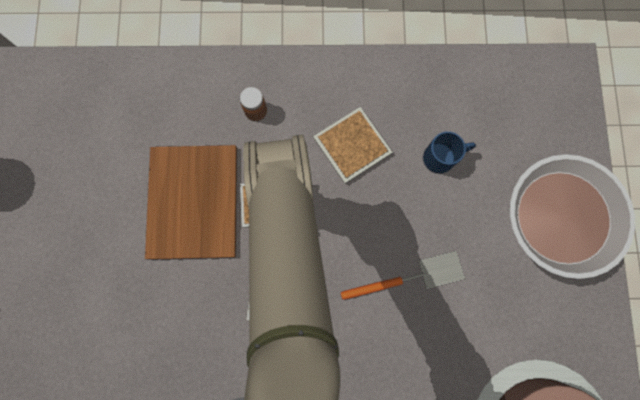

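```bash
python3 -m handwheel '{"delta_pos":[[0,0.004,0],[0,0.008,0],[0,0.011,0],[0,0.013,0],[0,0.015,0],[0,0.015,0],[0,0.015,0]],"rot":[[0,0,0],[0,0,0],[0,0,0],[0,0,0],[0,0,0],[0,0,0],[0,0,0]],"hand":[0,0,0,0,0,0,0]}'
python3 - <<'E'
from h import *
o=manip.get_obs(); print(np.round(o["position"],4),o["ft_force"])
for n in("wrist",):
    p,d=camera(n); cv2.imwrite(f"pics/{n}3.png",p[:,:,::-1])
E
```

```text
clock: 4.45
position: [0.5445, -0.0762, 0.0042]
ee_rot: [0.703, 0.711, -0.001, 0.0]
ft_force: [-2.4, -6.0, 1.1]
grip_width: 0.001
[ 0.5445 -0.0762  0.0042] [-2.36727707 -5.95429551  1.06546549]
```

View pics/wrist3.png

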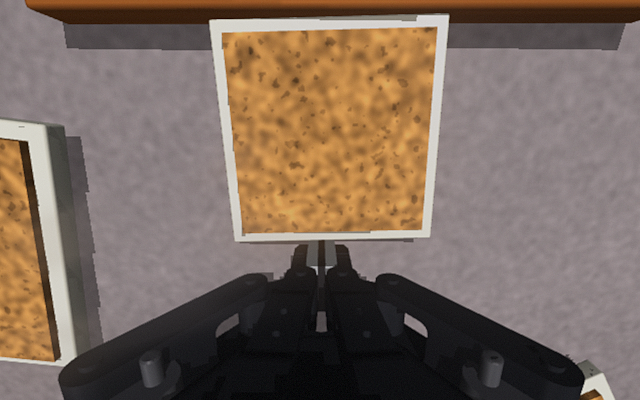

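```bash
python3 -m handwheel '{"delta_pos":[[0,0.001,0],[0,0.002,0],[0,0.002,0],[0,0.002,0]],"rot":[[0,0,0],[0,0,0],[0,0,0],[0,0,0]],"hand":[0,0,0,0]}'
python3 - <<'E'
from h import *
o=manip.get_obs(); print(np.round(o["position"],4),o["ft_force"])
for n in("wrist",):
    p,d=camera(n); cv2.imwrite(f"pics/{n}4.png",p[:,:,::-1])
E
```

```text
clock: 4.9
position: [0.5443, -0.076, 0.0042]
ee_rot: [0.704, 0.711, -0.002, 0.001]
ft_force: [-3.8, -9.9, 1.9]
grip_width: -0.001
[ 0.5443 -0.076   0.0042] [-3.76321469 -9.93599525  1.91362525]
```

View pics/wrist4.png

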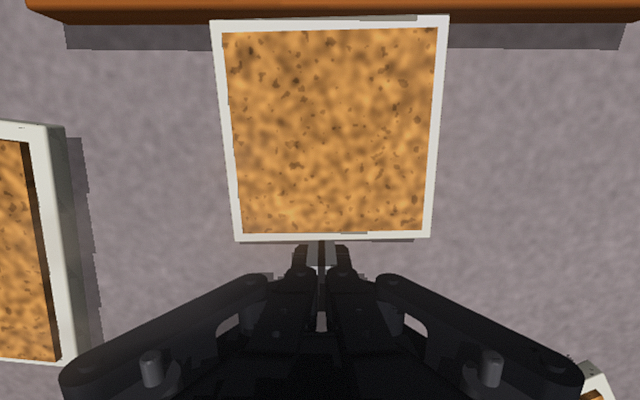

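```bash
python3 -m handwheel '{"delta_pos":[[0,0.001,0],[0,0.0015,0.002],[0,0.0015,0.004],[0,0.002,0.006],[0,0.002,0.008],[0,0.002,0.010],[0,0.0025,0.012],[0,0.0025,0.012]],"rot":[[0,0,0],[0,0,0],[0,0,0],[0,0,0],[0,0,0],[0,0,0],[0,0,0],[0,0,0]],"hand":[0,0,0,0,0,0,0,0]}'
python3 - <<'E'
from h import *
o=manip.get_obs(); print(np.round(o["position"],4),o["ft_force"])
for n in("wrist","scene"):
    p,d=camera(n); cv2.imwrite(f"pics/{n}5.png",p[:,:,::-1])
E
```

```text
clock: 5.75
position: [0.5431, -0.075, 0.0158]
ee_rot: [0.704, 0.71, -0.003, 0.0]
ft_force: [-6.0, -14.8, 0.0]
grip_width: -0.001
[ 0.5431 -0.075   0.0158] [ -6.00589032 -14.76291759   0.01851693]
```

View pics/wrist5.png

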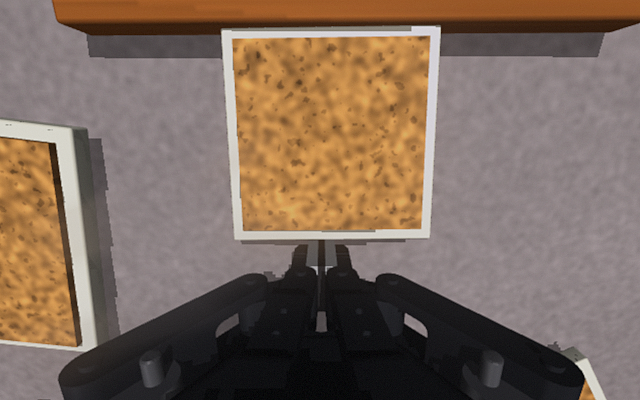

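View pics/scene5.png

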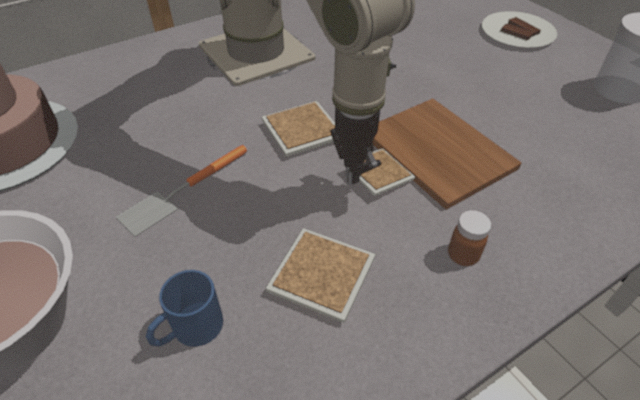

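```bash
python3 -m handwheel '{"delta_pos":[[-0.001,0,0.002],[-0.002,0.0003,0.005],[-0.002,0.0006,0.008],[-0.002,0.001,0.011],[-0.002,0.0015,0.014],[-0.002,0.002,0.017],[-0.002,0.0025,0.019],[-0.002,0.0025,0.019]],"rot":[[0,0,0],[0,0,0],[0,0,0],[0,0,0],[0,0,0],[0,0,0],[0,0,0],[0,0,0]],"hand":[0,0,0,0,0,0,0,0]}'
python3 - <<'E'
from h import *
o=manip.get_obs(); print(np.round(o["position"],4),o["ft_force"])
for n in("wrist","scene"):
    p,d=camera(n); cv2.imwrite(f"pics/{n}6.png",p[:,:,::-1])
E
```

```text
clock: 6.65
position: [0.5426, -0.0718, 0.0356]
ee_rot: [0.704, 0.71, -0.002, 0.001]
ft_force: [-3.3, -13.2, 1.3]
grip_width: 0.001
[ 0.5426 -0.0718  0.0356] [ -3.34838123 -13.19317423   1.32944833]
```

View pics/wrist6.png

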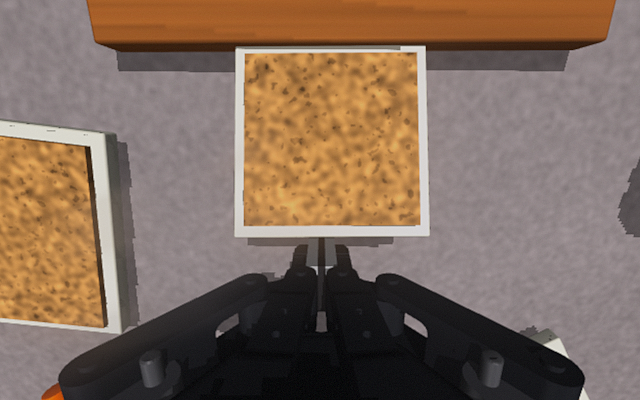

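View pics/scene6.png

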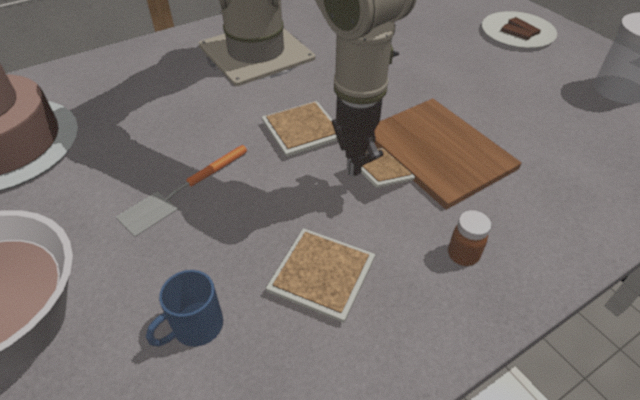

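```bash
python3 -m handwheel '{"delta_pos":[[-0.001,0.001,0.003],[-0.001,0.002,0.006],[-0.001,0.0033,0.009],[-0.001,0.0047,0.012],[-0.001,0.006,0.015],[-0.001,0.0075,0.018],[-0.001,0.0075,0.018]],"rot":[[0,0,0],[0,0,0],[0,0,0],[0,0,0],[0,0,0],[0,0,0],[0,0,0]],"hand":[0,0,0,0,0,0,0]}'
python3 - <<'E'
from h import *
o=manip.get_obs(); print(np.round(o["position"],4),o["ft_force"])
for n in("wrist","scene"):
    p,d=camera(n); cv2.imwrite(f"pics/{n}7.png",p[:,:,::-1])
E
```

```text
clock: 7.45
position: [0.5424, -0.0649, 0.0544]
ee_rot: [0.704, 0.71, -0.002, 0.002]
ft_force: [-2.8, -15.4, 6.3]
grip_width: 0.002
[ 0.5424 -0.0649  0.0544] [ -2.79492917 -15.35595097   6.31105624]
```

View pics/wrist7.png

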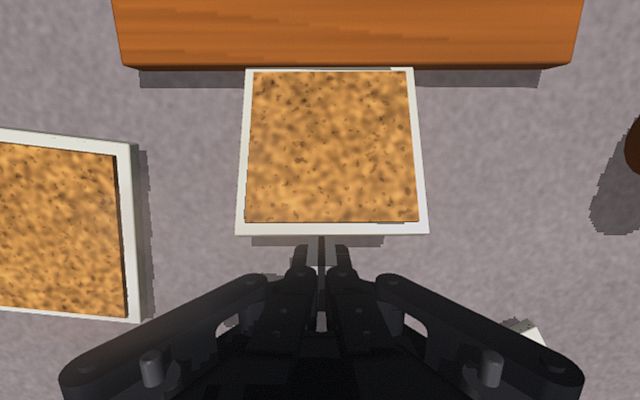

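View pics/scene7.png

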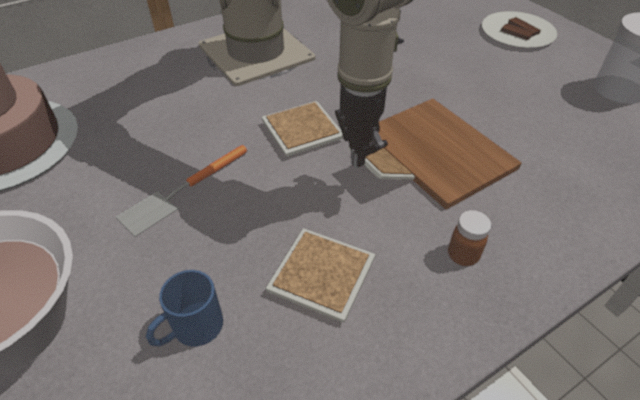

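```bash
cat >> h.py <<'E'
def tiltcheck(tag):
    o=manip.get_obs(); c=cal("wrist"); p,d=camera("wrist"); cv2.imwrite(f"pics/{tag}.png",p[:,:,::-1])
    X=cloud(c,d); m=(brown(p)>0)&(d>0)
    n,lab,st,_=cv2.connectedComponentsWithStats(m.astype(np.uint8))
    print("TCP",np.round(o["position"],4),"F",np.round(o["ft_force"],1),"t",o["clock"])
    for i in range(1,n):
        if st[i,4]<1500: continue
        P=X[cv2.erode((lab==i).astype(np.uint8),np.ones((5,5)))>0]; ct=P.mean(0); _,_,V=np.linalg.svd(P-ct,full_matrices=False); nr=V[2]*np.sign(V[2][2])
        print(i,"px",st[i,:4],"ctr",np.round(ct,4),"normal",np.round(nr,3),"tilt",round(np.degrees(np.arccos(nr[2])),1),"min",np.round(np.percentile(P,2,axis=0),4),"max",np.round(np.percentile(P,98,axis=0),4))
    return p,d,X
E
python3 - <<'E'
from h import *
tiltcheck("wrist8")
E
```

```text
TCP [ 0.5423 -0.065   0.0541] F [ -2.4 -15.2   5.8] t 7.55
1 px [111   0 474 223] ctr [0.5531 0.0268 0.03  ] normal [-0.007  0.382  0.924] tilt 22.5 min [ 0.4385 -0.0393  0.0178] max [0.6757 0.0683 0.0617]
2 px [  0 142 128 176] ctr [ 0.3711 -0.0668  0.0235] normal [-0.001 -0.001  1.   ] tilt 0.1 min [ 0.3266 -0.1231  0.0223] max [ 0.4099 -0.014   0.0248]
```

```bash
cat >> h.py <<'E'
def tile_profile(tag,x0=.50,x1=.59):
    o=manip.get_obs(); c=cal("wrist"); p,d=camera("wrist"); cv2.imwrite(f"pics/{tag}.png",p[:,:,::-1]); X=cloud(c,d)
    print("TCP",np.round(o["position"],4),"F",np.round(o["ft_force"],1),"t",o["clock"])
    s=(np.abs(X[...,0]-.535)<.008)&(d>0); P=X[s]; P=P[np.argsort(P[:,1])]
    for a in np.arange(-.08,.14,.006):
        q=P[(P[:,1]>=a)&(P[:,1]<a+.006)]
        if len(q): print(f"{a+.003:.3f}:{np.median(q[:,2])*1000:.1f}",end=" ")
    print()
E
python3 - <<'E'
from h import *
tile_profile("wrist9")
E
```

```text
TCP [ 0.5423 -0.065   0.0541] F [ -2.5 -15.5   5.3] t 7.6
-0.077:-0.5 -0.071:102.3 -0.065:101.0 -0.059:78.5 -0.053:130.8 -0.047:135.2 -0.041:151.3 -0.035:59.1 -0.029:55.8 -0.023:52.3 -0.017:49.0 -0.011:45.5 -0.005:42.1 0.001:38.6 0.007:35.2 0.013:31.7 0.019:28.5 0.025:25.1 0.031:21.6 0.037:17.2 0.043:19.7 0.049:19.6 0.055:19.6 0.061:19.6 0.067:19.6
```

```bash
python3 -m handwheel '{"delta_pos":[[0,0.0012,0.003],[0,0.0028,0.006],[0,0.0045,0.009],[0,0.0065,0.012],[0,0.0085,0.015],[0,0.0105,0.018],[0,0.012,0.020],[0,0.012,0.020]],"rot":[[0,0,0],[0,0,0],[0,0,0],[0,0,0],[0,0,0],[0,0,0],[0,0,0],[0,0,0]],"hand":[0,0,0,0,0,0,0,0]}'
python3 - <<'E'
from h import *
tile_profile("wrist10")
E
```

```text
clock: 8.45
position: [0.5423, -0.0476, 0.0736]
ee_rot: [0.702, 0.712, 0.0, 0.0]
ft_force: [0.0, 0.1, -0.4]
grip_width: -0.0
TCP [ 0.5423 -0.0476  0.0736] F [ 0.   0.1 -0.4] t 8.45
-0.071:13.6 -0.065:14.9 -0.059:17.7 -0.053:18.1 -0.047:18.1 -0.041:91.7 -0.035:149.0 -0.029:161.3 -0.023:18.2 -0.017:17.6 -0.011:17.5 -0.005:17.5 0.001:17.5 0.007:17.6 0.013:17.6 0.019:17.6 0.025:15.5 0.031:13.4 0.037:11.7 0.043:19.7 0.049:19.6 0.055:19.6 0.061:19.6 0.067:19.6 0.073:19.6 0.079:19.7 0.085:19.6 0.091:19.6 0.097:19.0
```

View pics/wrist10.png

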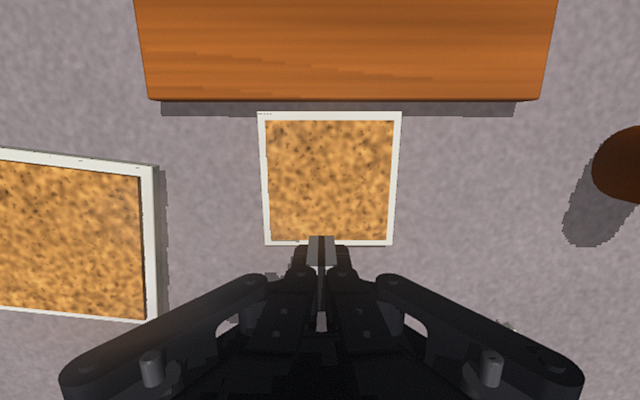

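```bash
python3 -m handwheel '{"delta_pos":[[0.004,-0.03,0],[0.004,-0.056,0],[0.004,-0.056,-0.03],[0.004,-0.056,-0.06],[0.004,-0.056,-0.070],[0.004,-0.056,-0.070],[0.004,-0.056,-0.070]],"rot":[[0,0,0],[0,0,0],[0,0,0],[0,0,0],[0,0,0],[0,0,0],[0,0,0]],"hand":[0,0,0,0,0,0,0]}'
python3 - <<'E'
from h import *
tile_profile("wrist11")
E
```

```text
clock: 9.2
position: [0.5466, -0.104, 0.004]
ee_rot: [0.703, 0.712, 0.0, 0.0]
ft_force: [-0.3, -0.1, 0.5]
grip_width: 0.003
TCP [ 0.5466 -0.104   0.004 ] F [-0.3 -0.1  0.5] t 9.2
-0.077:-0.5 -0.071:13.9 -0.065:15.0 -0.059:17.6 -0.053:17.6 -0.047:17.6 -0.041:17.6 -0.035:17.6 -0.029:17.6 -0.023:17.7 -0.017:17.7 -0.011:17.6 -0.005:17.7 0.001:17.6 0.007:17.7 0.013:17.7
```

View pics/wrist11.png

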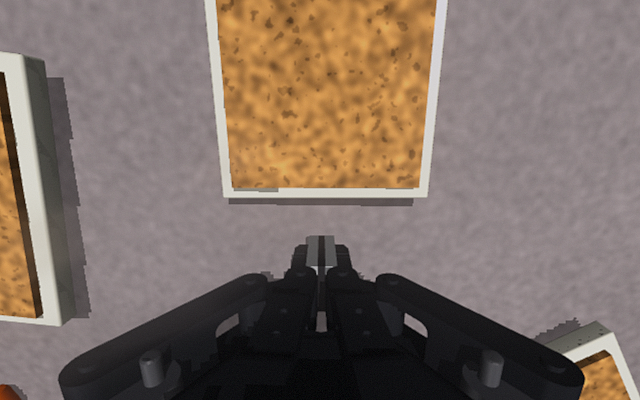

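```bash
python3 - <<'E'
from h import *
print(np.round(manip.get_obs()["joint_pos"],2))
P=np.array([34.8,15.])
prev=None
for th,al,m in [(0,0,5),(5,0,5),(10,5,5),(15,12,5),(20,20,5),(25,27,5),(30,35,5),(35,40,5),(40,45,5),(45,45,5),(50,45,5),(60,45,5),(70,45,5)]:
    t,a=np.radians([th,al]); C=P+100*np.array([-np.cos(t),np.sin(t)])-8*np.array([np.sin(t),np.cos(t)])
    T=C-11*np.array([np.cos(a),np.sin(a)])-m*np.array([-np.sin(a),np.cos(a)])
    back=T-11*np.array([np.cos(a),np.sin(a)])
    print(th,al,"C",C.round(1),"TCP",T.round(1),"backcorner",back.round(1))
E
```

```text
[ 0.52  0.47 -0.49  1.84  0.28  0.9  -0.09]
0 0 C [-65.2   7. ] TCP [-76.2   2. ] backcorner [-87.2   2. ]
5 0 C [-65.5  15.7] TCP [-76.5  10.7] backcorner [-87.5  10.7]
10 5 C [-65.1  24.5] TCP [-75.6  18.5] backcorner [-86.6  17.6]
15 12 C [-63.9  33.2] TCP [-73.6  26. ] backcorner [-84.3  23.7]
20 20 C [-61.9  41.7] TCP [-70.5  33.2] backcorner [-80.9  29.5]
25 27 C [-59.2  50. ] TCP [-66.7  40.6] backcorner [-76.5  35.6]
30 35 C [-55.8  58.1] TCP [-61.9  47.7] backcorner [-71.   41.4]
35 40 C [-51.7  65.8] TCP [-56.9  54.9] backcorner [-65.3  47.8]
40 45 C [-46.9  73.2] TCP [-51.2  61.8] backcorner [-59.   54.1]
45 45 C [-41.6  80.1] TCP [-45.8  68.7] backcorner [-53.6  61. ]
50 45 C [-35.6  86.5] TCP [-39.8  75.1] backcorner [-47.6  67.4]
60 45 C [-22.1  97.6] TCP [-26.4  86.3] backcorner [-34.1  78.5]
70 45 C [ -6.9 106.2] TCP [-11.2  94.9] backcorner [-18.9  87.1]
```

```bash
python3 -m handwheel '{"delta_pos":[[0,0.008,-0.001],[0,0.016,-0.001],[0,0.022,-0.001],[0,0.026,-0.001],[0,0.030,-0.001],[0,0.0325,-0.001],[0,0.0325,-0.001],[0,0.0325,-0.001]],"rot":[[0,0,0],[0,0,0],[0,0,0],[0,0,0],[0,0,0],[0,0,0],[0,0,0],[0,0,0]],"hand":[0,0,0,0,0,0,0,0]}'
```

```text
clock: 10.05
position: [0.5464, -0.0751, 0.0027]
ee_rot: [0.704, 0.71, -0.001, 0.002]
ft_force: [0.4, -10.4, 3.6]
grip_width: 0.005
```

```bash
python3 -m handwheel '{"delta_pos":[[0,0.0008,0.004],[0,0.0008,0.0085],[0,0.0012,0.0125],[0,0.0016,0.0165],[0,0.0026,0.020],[0,0.0036,0.024],[0,0.005,0.0275],[0,0.0065,0.031],[0,0.0065,0.031]],"rot":[[0,0,0],[0,0,0],[2,0,0],[5,0,0],[8,0,0],[12,0,0],[16,0,0],[20,0,0],[20,0,0]],"hand":[0,0,0,0,0,0,0,0,0]}'
python3 - <<'E'
from h import *
tile_profile("wrist12")
E
```

```text
clock: 10.95
position: [0.5461, -0.0686, 0.0329]
ee_rot: [0.694, 0.699, 0.124, -0.122]
ft_force: [-0.0, 0.7, 0.1]
grip_width: 0.004
TCP [ 0.5461 -0.0686  0.0329] F [-0.   0.7  0.1] t 10.95
-0.077:108.1 -0.071:80.6 -0.065:47.3 -0.059:17.6 -0.053:17.6 -0.047:17.7 -0.041:17.7 -0.035:17.7 -0.029:17.7 -0.023:17.7 -0.017:17.7 -0.011:17.7 -0.005:17.7 0.001:17.7 0.007:17.6 0.013:17.7 0.019:17.7 0.025:17.7 0.031:14.7 0.037:15.7 0.043:19.7 0.049:19.7 0.055:19.7 0.061:19.7 0.067:19.7 0.073:19.8 0.079:19.7 0.085:19.6 0.091:19.7
```

View pics/wrist12.png

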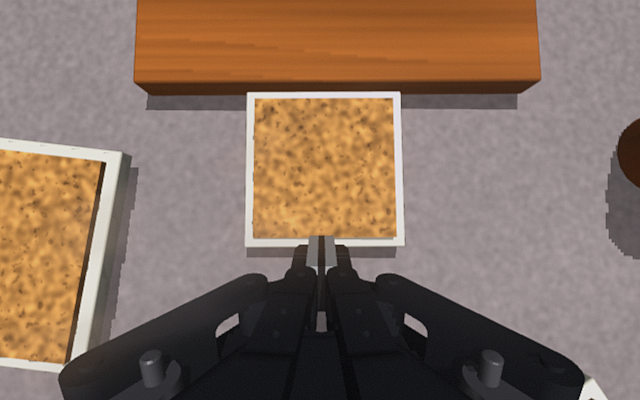

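```bash
python3 -m handwheel '{"delta_pos":[[0,-0.015,0.002],[0,-0.030,0.002],[0,-0.036,0],[0,-0.036,-0.015],[0,-0.036,-0.028],[0,-0.032,-0.031],[0,-0.022,-0.031],[0,-0.014,-0.031],[0,-0.010,-0.031],[0,-0.006,-0.031],[0,-0.005,-0.031],[0,-0.005,-0.031]],"rot":[[-5,0,0],[-10,0,0],[-15,0,0],[-20,0,0],[-20,0,0],[-20,0,0],[-20,0,0],[-20,0,0],[-20,0,0],[-20,0,0],[-20,0,0],[-20,0,0]],"hand":[0,0,0,0,0,0,0,0,0,0,0,0]}'
python3 - <<'E'
from h import *
tile_profile("wrist13")
E
```

```text
clock: 12.2
position: [0.5464, -0.075, 0.0028]
ee_rot: [0.704, 0.71, -0.001, 0.002]
ft_force: [0.5, -14.4, -0.7]
grip_width: 0.002
TCP [ 0.5464 -0.075   0.0028] F [  0.5 -14.4  -0.7] t 12.2
-0.077:-0.4 -0.071:-0.3 -0.065:47.3 -0.059:78.9 -0.053:98.5 -0.047:17.7 -0.041:17.6 -0.035:17.6 -0.029:17.7 -0.023:17.6 -0.017:17.6 -0.011:17.6 -0.005:17.7 0.001:17.6 0.007:17.7 0.013:17.7 0.019:17.7 0.025:17.6 0.031:17.0 0.037:16.9 0.043:19.2
```

```bash
python3 -m handwheel '{"delta_pos":[[0,0,0.001],[0,0,0.003],[0,0,0.005],[0,0,0.007],[0,0,0.009],[0,0.0003,0.011],[0,0.0006,0.013],[0,0.001,0.015],[0,0.001,0.015]],"rot":[[0,0,0],[0,0,0],[0,0,0],[0,0,0],[0,0,0],[0,0,0],[0,0,0],[0,0,0],[0,0,0]],"hand":[0,0,0,0,0,0,0,0,0]}'
python3 - <<'E'
from h import *
tile_profile("wrist14")
E
```

```text
clock: 13.15
position: [0.5464, -0.0745, 0.0181]
ee_rot: [0.704, 0.71, -0.002, 0.002]
ft_force: [-0.3, -14.4, 0.6]
grip_width: 0.0
TCP [ 0.5464 -0.0745  0.0181] F [ -0.3 -14.4   0.6] t 13.15
-0.077:-0.4 -0.065:58.8 -0.059:85.8 -0.053:110.8 -0.047:30.7 -0.041:29.8 -0.035:28.9 -0.029:27.9 -0.023:27.1 -0.017:26.1 -0.011:25.2 -0.005:24.2 0.001:23.3 0.007:22.3 0.013:21.4 0.019:20.4 0.025:19.5 0.031:18.5 0.037:16.8 0.043:19.6 0.049:19.7
```

```bash
python3 -m handwheel '{"delta_pos":[[0,0.0003,0.002],[0,0.0006,0.0045],[0,0.0011,0.007],[0,0.0018,0.0095],[0,0.0026,0.012],[0,0.0035,0.0145],[0,0.0045,0.017],[0,0.0045,0.017]],"rot":[[1,0,0],[2,0,0],[4,0,0],[5.5,0,0],[7,0,0],[8.5,0,0],[10,0,0],[10,0,0]],"hand":[0,0,0,0,0,0,0,0]}'
python3 - <<'E'
from h import *
tile_profile("wrist15")
E
```

```text
clock: 14.0
position: [0.5466, -0.0699, 0.035]
ee_rot: [0.702, 0.707, 0.061, -0.059]
ft_force: [-1.6, -15.0, 3.2]
grip_width: 0.003
TCP [ 0.5466 -0.0699  0.035 ] F [ -1.6 -15.    3.2] t 14.0
-0.077:0.3 -0.071:120.6 -0.065:123.3 -0.059:47.8 -0.053:47.5 -0.047:48.3 -0.041:46.1 -0.035:43.9 -0.029:41.8 -0.023:39.6 -0.017:37.5 -0.011:35.3 -0.005:33.1 0.001:31.0 0.007:28.7 0.013:26.6 0.019:24.6 0.025:22.2 0.031:20.3 0.037:17.4 0.043:19.7 0.049:19.7 0.055:19.7 0.061:19.6 0.067:19.7 0.073:19.3
```

```bash
python3 -m handwheel '{"delta_pos":[[0,0.001,0.0012],[0,0.002,0.0025],[0,0.003,0.0038],[0,0.004,0.005],[0,0.005,0.0065],[0,0.005,0.0065]],"rot":[[3,0,0],[6,0,0],[9,0,0],[12,0,0],[15,0,0],[15,0,0]],"hand":[0,0,0,0,0,0]}'
python3 - <<'E'
from h import *
tile_profile("wrist16")
E
```

```text
clock: 14.65
position: [0.5464, -0.0631, 0.0407]
ee_rot: [0.688, 0.693, 0.155, -0.152]
ft_force: [0.5, -2.8, -0.6]
grip_width: 0.003
TCP [ 0.5464 -0.0631  0.0407] F [ 0.5 -2.8 -0.6] t 14.65
-0.077:112.6 -0.071:89.5 -0.065:66.5 -0.059:52.6 -0.053:51.3 -0.047:54.4 -0.041:54.3 -0.035:51.1 -0.029:47.7 -0.023:44.3 -0.017:41.0 -0.011:37.7 -0.005:34.5 0.001:31.2 0.007:27.8 0.013:24.3 0.019:21.2 0.025:17.8 0.031:14.7 0.037:15.9 0.043:19.8 0.049:19.8 0.055:19.8 0.061:19.9 0.067:19.7 0.073:19.8 0.079:19.7 0.085:19.8 0.091:19.8 0.097:19.7 0.103:19.8 0.109:19.8 0.115:19.8 0.121:19.7
```

View pics/wrist16.png

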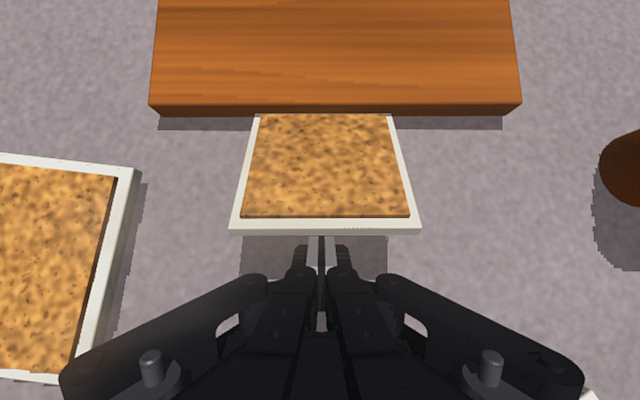

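```bash
python3 -m handwheel '{"delta_pos":[[0,0.0015,0.002],[0,0.0035,0.004],[0,0.0055,0.006],[0,0.0075,0.008],[0,0.0095,0.010],[0,0.0115,0.012],[0,0.013,0.0135],[0,0.013,0.0135]],"rot":[[2,0,0],[4,0,0],[6,0,0],[8,0,0],[10,0,0],[12,0,0],[15,0,0],[15,0,0]],"hand":[0,0,0,0,0,0,0,0]}'
python3 - <<'E'
from h import *
tile_profile("wrist17")
E
```

```text
clock: 15.5
position: [0.5456, -0.0476, 0.0533]
ee_rot: [0.661, 0.667, 0.244, -0.242]
ft_force: [-0.2, -0.4, -0.4]
grip_width: -0.004
TCP [ 0.5456 -0.0476  0.0533] F [-0.2 -0.4 -0.4] t 15.5
-0.077:116.6 -0.071:100.3 -0.065:95.8 -0.059:79.3 -0.053:73.7 -0.047:67.0 -0.041:68.7 -0.035:69.7 -0.029:68.5 -0.023:62.0 -0.017:57.9 -0.011:52.4 -0.005:47.2 0.001:42.0 0.007:36.6 0.013:31.7 0.019:26.2 0.025:20.7 0.031:15.6 0.037:15.8 0.043:19.8 0.049:19.8 0.055:19.9 0.061:19.8 0.067:19.8 0.073:19.9 0.079:19.8 0.085:19.9 0.091:19.9 0.097:19.9 0.103:19.9 0.109:20.0 0.115:19.8 0.121:19.9 0.127:19.9 0.133:19.9 0.139:19.9
```

View pics/wrist17.png

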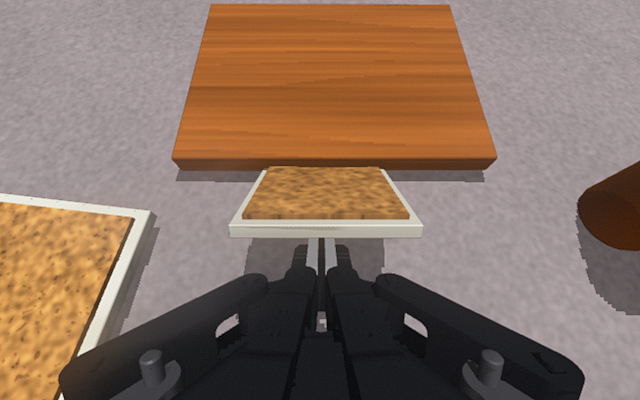

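```bash
python3 -m handwheel '{"delta_pos":[[0,0.002,0.0027],[0,0.0045,0.0055],[0,0.007,0.008],[0,0.010,0.0105],[0,0.013,0.013],[0,0.016,0.015],[0,0.019,0.017],[0,0.022,0.0188],[0,0.022,0.0188]],"rot":[[0,0,0],[0,0,0],[0,0,0],[0,0,0],[0,0,0],[0,0,0],[0,0,0],[0,0,0],[0,0,0]],"hand":[0,0,0,0,0,0,0,0,0]}'
python3 - <<'E'
from h import *
tile_profile("wrist18")
p,d=camera("scene"); cv2.imwrite("pics/scene18.png",p[:,:,::-1])
E
```

```text
clock: 16.45
position: [0.5462, -0.0242, 0.0735]
ee_rot: [0.66, 0.669, 0.243, -0.24]
ft_force: [0.3, -0.9, -0.3]
grip_width: 0.0
TCP [ 0.5462 -0.0242  0.0735] F [ 0.3 -0.9 -0.3] t 16.45
-0.077:156.0 -0.071:160.7 -0.065:150.1 -0.059:143.0 -0.053:136.3 -0.047:119.9 -0.041:115.8 -0.035:99.0 -0.029:92.8 -0.023:86.8 -0.017:87.1 -0.011:89.5 -0.005:86.1 0.001:73.3 0.007:63.7 0.013:53.0 0.019:45.8 0.025:33.5 0.031:18.8 0.037:17.6 0.043:19.8 0.049:19.7 0.055:19.9 0.061:19.9 0.067:19.9 0.073:19.9 0.079:19.9 0.085:19.9 0.091:19.9 0.097:19.8 0.103:19.9 0.109:19.9 0.115:19.9 0.121:19.9 0.127:19.9 0.133:20.0 0.139:19.9
```

View pics/scene18.png

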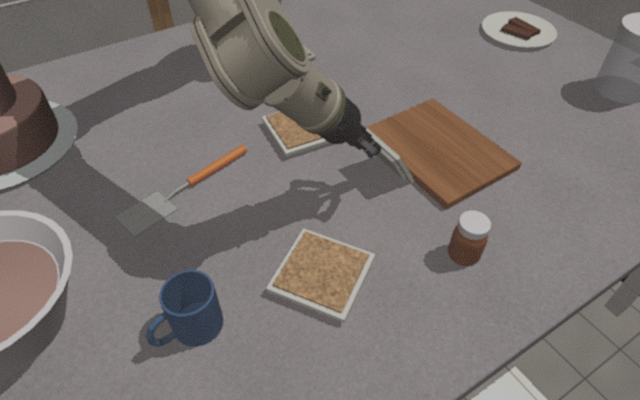

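View pics/wrist18.png

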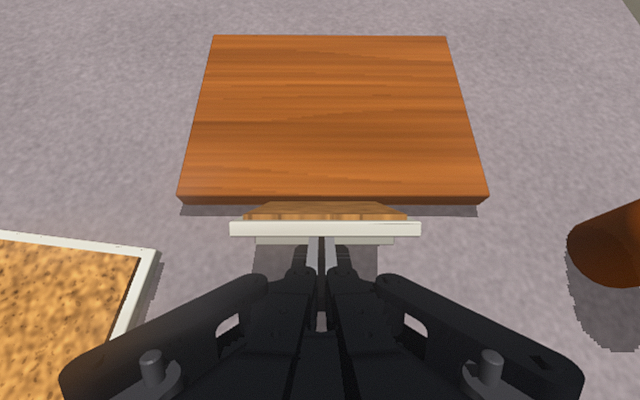

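```bash
python3 -m handwheel '{"delta_pos":[[0,0.0033,0.002],[0,0.0067,0.0037],[0,0.010,0.0053],[0,0.0135,0.0068],[0,0.017,0.008],[0,0.0205,0.009],[0,0.024,0.0098],[0,0.026,0.0103],[0,0.026,0.0103],[0,0.026,0.0103]],"rot":[[0,0,0],[0,0,0],[0,0,0],[0,0,0],[0,0,0],[0,0,0],[0,0,0],[0,0,0],[0,0,0],[0,0,0]],"hand":[0,0,0,0,0,0,0,0,0,0]}'
python3 - <<'E'
from h import *
tile_profile("wrist19")
p,d=camera("scene"); cv2.imwrite("pics/scene19.png",p[:,:,::-1])
E
```

```text
clock: 17.55
position: [0.5465, 0.0015, 0.0843]
ee_rot: [0.66, 0.669, 0.244, -0.24]
ft_force: [-2.0, -2.7, 8.1]
grip_width: 0.0
TCP [0.5465 0.0015 0.0843] F [-2.  -2.7  8.1] t 17.55
-0.053:164.4 -0.047:172.3 -0.041:163.2 -0.035:155.7 -0.029:148.6 -0.023:131.8 -0.017:127.5 -0.011:111.3 -0.005:105.2 0.001:98.5 0.007:86.7 0.013:98.3 0.019:94.4 0.049:21.1 0.055:19.9 0.061:19.7 0.067:19.9 0.073:19.7 0.079:19.8 0.085:19.8 0.091:19.8 0.097:19.9 0.103:20.0 0.109:19.7 0.115:19.9 0.121:19.9 0.127:19.9 0.133:19.9 0.139:19.8
```

View pics/scene19.png

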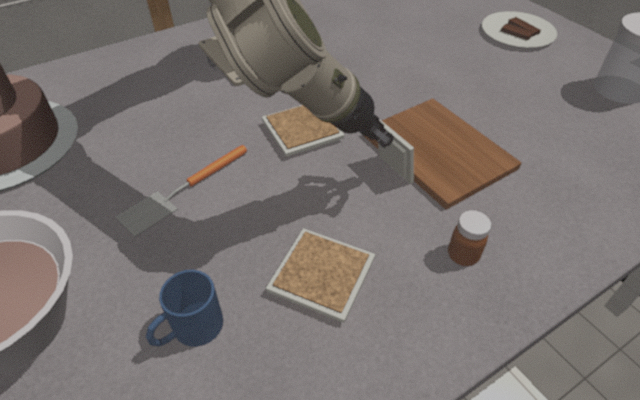

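View pics/wrist19.png

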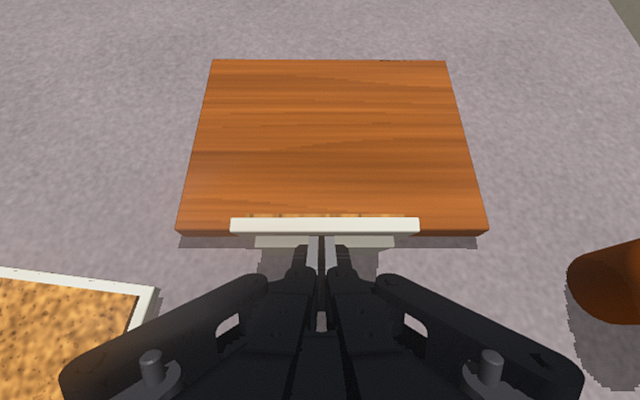

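```bash
python3 -m handwheel '{"delta_pos":[[0,0,0.003],[0,0.003,0.0035],[0,0.006,0.004],[0,0.010,0.0045],[0,0.014,0.0045],[0,0.018,0.0045],[0,0.022,0.0045],[0,0.022,0.0045]],"rot":[[0,0,0],[0,0,0],[0,0,0],[0,0,0],[0,0,0],[0,0,0],[0,0,0],[0,0,0]],"hand":[0,0,0,0,0,0,0,0]}'
python3 - <<'E'
from h import *
tile_profile("wrist20")
p,d=camera("scene"); cv2.imwrite("pics/scene20.png",p[:,:,::-1])
E
```

```text
clock: 18.45
position: [0.5464, 0.0245, 0.0891]
ee_rot: [0.66, 0.669, 0.244, -0.241]
ft_force: [-3.2, -0.6, 10.4]
grip_width: 0.001
TCP [0.5464 0.0245 0.0891] F [-3.2 -0.6 10.4] t 18.45
-0.029:169.0 -0.023:176.7 -0.017:166.5 -0.011:159.3 -0.005:152.5 0.001:136.1 0.007:132.0 0.013:115.0 0.019:109.0 0.025:89.5 0.031:89.8 0.037:99.5 0.043:99.2 0.073:19.9 0.079:19.8 0.085:19.9 0.091:19.9 0.097:19.8 0.103:19.8 0.109:19.9 0.115:19.9 0.121:19.8 0.127:20.0 0.133:20.0 0.139:19.8
```

View pics/scene20.png

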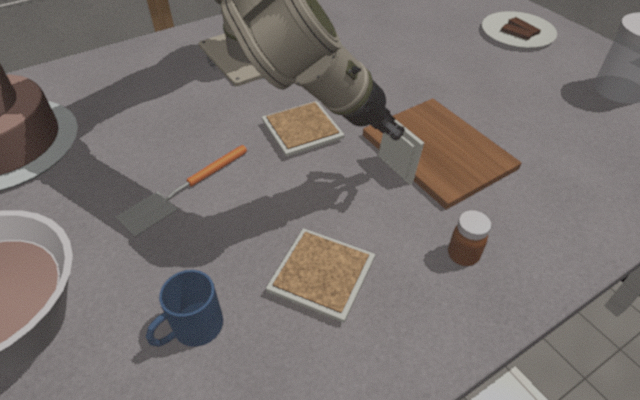

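View pics/wrist20.png

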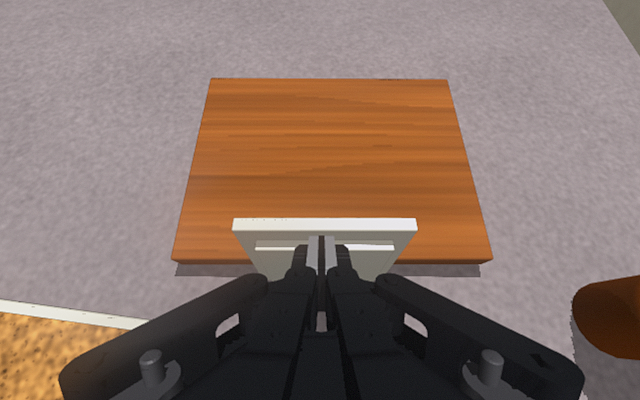

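```bash
python3 -m handwheel '{"delta_pos":[[0,0.001,0.001],[0,0.004,0.001],[0,0.007,0.001],[0,0.010,0],[0,0.013,-0.001],[0,0.013,-0.001]],"rot":[[0,0,0],[0,0,0],[0,0,0],[0,0,0],[0,0,0],[0,0,0]],"hand":[0,0,0,0,0,0]}'
python3 - <<'E'
from h import *
tile_profile("wrist21")
p,d=camera("scene"); cv2.imwrite("pics/scene21.png",p[:,:,::-1])
E
```

```text
clock: 19.15
position: [0.546, 0.0373, 0.087]
ee_rot: [0.66, 0.669, 0.243, -0.241]
ft_force: [-0.7, 0.2, -0.1]
grip_width: 0.002
TCP [0.546  0.0373 0.087 ] F [-0.7  0.2 -0.1] t 19.15
-0.017:167.0 -0.011:174.9 -0.005:165.4 0.001:158.1 0.007:151.3 0.013:134.6 0.019:130.0 0.025:114.0 0.031:108.1 0.037:99.7 0.043:80.5 0.049:86.0 0.055:88.0 0.061:93.2 0.067:91.4 0.097:20.0 0.103:19.9 0.109:19.9 0.115:19.9 0.121:19.8 0.127:19.8 0.133:19.9 0.139:19.8
```

View pics/scene21.png

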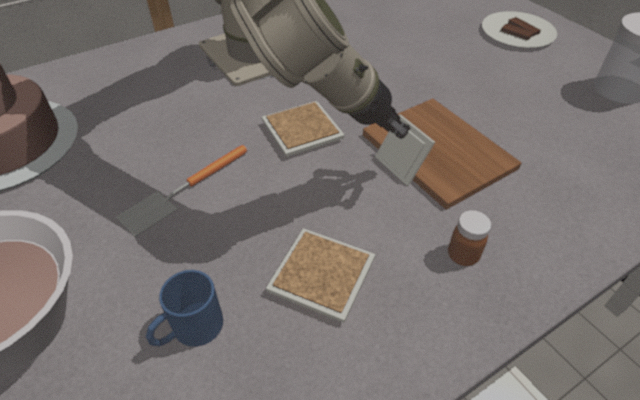

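View pics/wrist21.png

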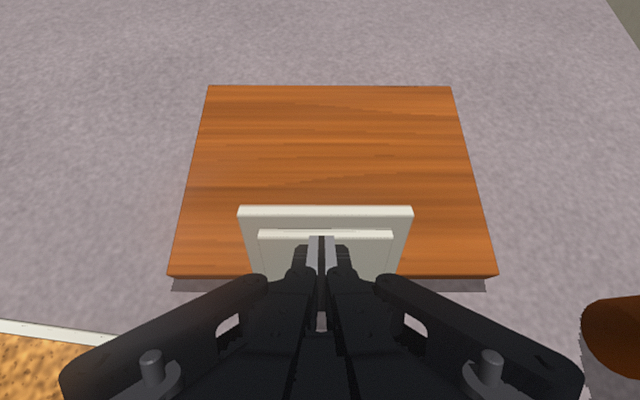

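```bash
python3 -m handwheel '{"delta_pos":[[0,-0.016,-0.004],[0,-0.016,-0.016],[0,-0.008,-0.017],[0,-0.004,-0.017],[0,-0.001,-0.018],[0,0.001,-0.020],[0,0.003,-0.022],[0,0.005,-0.025],[0,0.007,-0.028],[0,0.009,-0.031],[0,0.009,-0.031]],"rot":[[0,0,0],[0,0,0],[0,0,0],[0,0,0],[0,0,0],[0,0,0],[0,0,0],[0,0,0],[0,0,0],[0,0,0],[0,0,0]],"hand":[0,0,0,0,0,0,0,0,0,0,0]}'
python3 - <<'E'
from h import *
tile_profile("wrist22")
p,d=camera("scene"); cv2.imwrite("pics/scene22.png",p[:,:,::-1])
E
```

```text
clock: 20.35
position: [0.5458, 0.0457, 0.0555]
ee_rot: [0.66, 0.669, 0.243, -0.241]
ft_force: [-0.3, 0.7, -0.5]
grip_width: -0.001
TCP [0.5458 0.0457 0.0555] F [-0.3  0.7 -0.5] t 20.35
-0.005:144.7 0.001:140.0 0.007:129.1 0.013:122.2 0.019:106.7 0.025:99.8 0.031:95.4 0.037:79.7 0.043:71.2 0.049:64.7 0.055:37.9 0.061:37.8 0.067:37.8 0.073:37.9 0.079:37.7 0.085:37.7 0.091:30.9 0.097:30.7 0.103:19.8 0.109:19.8 0.115:19.8 0.121:19.9 0.127:19.8 0.133:19.9 0.139:19.8
```

View pics/scene22.png

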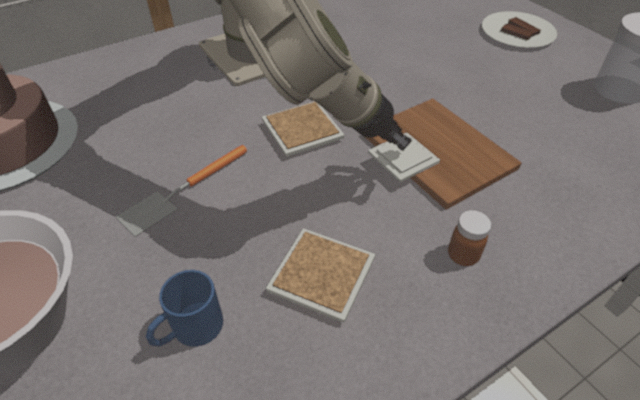

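View pics/wrist22.png

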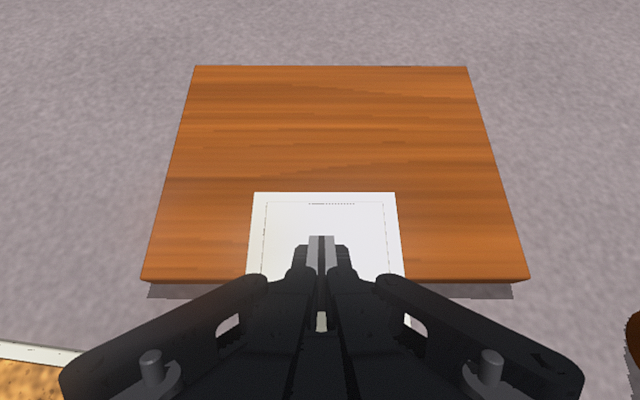

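```bash
python3 -m handwheel '{"delta_pos":[[0,-0.015,0.02],[0,-0.040,0.030],[0,-0.065,0.030],[0,-0.088,0.020],[0,-0.088,0.005],[0,-0.088,-0.015],[0,-0.088,-0.029],[0,-0.088,-0.031],[0,-0.088,-0.031]],"rot":[[-5,0,0],[-13,0,0],[-21,0,0],[-29,0,0],[-37,0,0],[-40,0,0],[-40,0,0],[-40,0,0],[-40,0,0]],"hand":[0,0,0,0,0,0,0,0,0]}'
python3 - <<'E'
from h import *
tile_profile("wrist23")
p,d=camera("scene"); cv2.imwrite("pics/scene23.png",p[:,:,::-1])
E
```

```text
clock: 21.35
position: [0.5459, -0.0439, 0.0246]
ee_rot: [0.704, 0.711, 0.0, -0.001]
ft_force: [0.3, -0.1, 0.7]
grip_width: -0.002
TCP [ 0.5459 -0.0439  0.0246] F [ 0.3 -0.1  0.7] t 21.35
-0.065:-0.2 -0.059:-0.7 -0.053:-0.4 -0.047:-0.4 -0.041:-0.4 -0.035:47.5 -0.029:95.7 -0.023:117.4 -0.017:-0.4 -0.011:-0.3 -0.005:30.4 0.001:30.6 0.007:31.8 0.013:37.6 0.019:37.6 0.025:37.6 0.031:37.6 0.037:37.6 0.043:37.6 0.049:37.6 0.055:37.7 0.061:37.7 0.067:37.7 0.073:37.5
```

View pics/scene23.png

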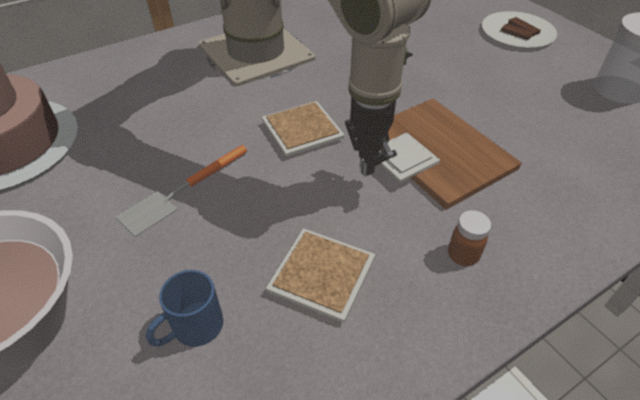

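View pics/wrist23.png

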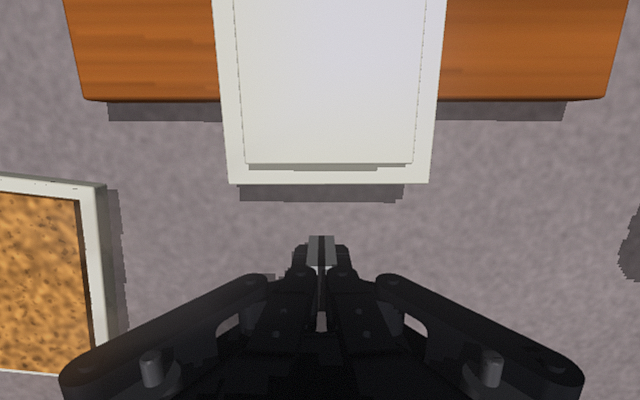

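```bash
python3 -m handwheel '{"delta_pos":[[0.004,0.012,0],[0.004,0.022,0],[0.004,0.028,0],[0.004,0.034,0],[0.004,0.040,0],[0.004,0.046,0],[0.004,0.052,0],[0.004,0.058,0],[0.004,0.064,0],[0.004,0.070,0],[0.004,0.070,0]],"rot":[[0,0,0],[0,0,0],[0,0,0],[0,0,0],[0,0,0],[0,0,0],[0,0,0],[0,0,0],[0,0,0],[0,0,0],[0,0,0]],"hand":[0,0,0,0,0,0,0,0,0,0,0]}'
python3 - <<'E'
from h import *
tile_profile("wrist24")
E
```

```text
clock: 22.55
position: [0.5499, 0.0289, 0.0248]
ee_rot: [0.702, 0.712, 0.0, -0.0]
ft_force: [-0.4, -1.1, 0.8]
grip_width: 0.003
TCP [0.5499 0.0289 0.0248] F [-0.4 -1.1  0.8] t 22.55
0.001:-0.4 0.007:-0.3 0.013:-0.4 0.019:-0.4 0.025:-0.5 0.031:80.6 0.037:72.2 0.043:78.5 0.049:117.2 0.055:37.6 0.061:37.6 0.067:37.7 0.073:37.6 0.079:37.6 0.085:37.6 0.091:37.7 0.097:37.7 0.103:37.6 0.109:37.6 0.115:37.6 0.121:37.7 0.127:37.7 0.133:30.7 0.139:30.7
```

View pics/wrist24.png

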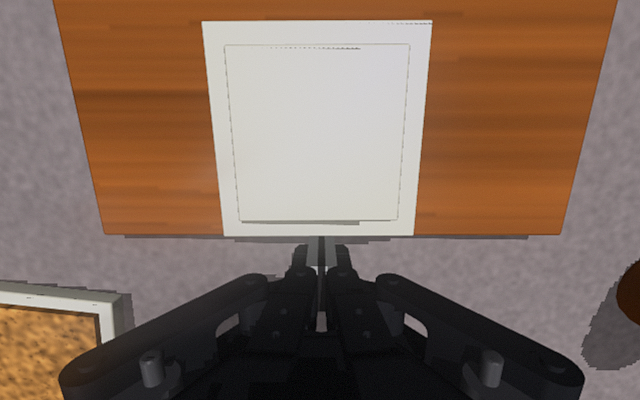

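```bash
python3 -m handwheel '{"delta_pos":[[0,0.005,0],[0,0.010,0],[0,0.015,0],[0,0.020,0],[0,0.025,0],[0,0.030,0],[0,0.034,0],[0,0.034,0],[0,0.020,0],[0,-0.010,0.005],[0,-0.05,0.04],[0,-0.10,0.08]],"rot":[[0,0,0],[0,0,0],[0,0,0],[0,0,0],[0,0,0],[0,0,0],[0,0,0],[0,0,0],[0,0,0],[0,0,0],[0,0,0],[0,0,0]],"hand":[0,0,0,0,0,0,0,0,0,0,0,0]}'
python3 -m handwheel '{"delta_pos":[[0,-0.05,0.03],[0,-0.10,0.06],[0,-0.15,0.09],[0,-0.18,0.09],[0,-0.18,0.09]],"rot":[[0,0,0],[0,0,0],[0,0,0],[0,0,0],[0,0,0]],"hand":[0,0,0,0,0]}'
python3 - <<'E'
from h import *
for n in("top","scene"):
    p,d=camera(n); cv2.imwrite(f"pics/{n}25.png",p[:,:,::-1]); np.save(f"pics/{n}25_p.npy",p); np.save(f"pics/{n}25_d.npy",d)
o=manip.get_obs(); print(np.round(o["position"],4),np.round(o["ft_force"],1),o["clock"])
E
```

```text
clock: 23.8
position: [0.5493, -0.0615, 0.0947]
ee_rot: [0.703, 0.712, -0.0, -0.001]
ft_force: [1.3, 0.6, 0.7]
grip_width: 0.001
clock: 24.3
position: [0.5486, -0.2492, 0.1859]
ee_rot: [0.707, 0.708, -0.001, 0.002]
ft_force: [-0.5, 0.7, -0.4]
grip_width: -0.003
[ 0.5492 -0.2422  0.1842] [ 0.6 -0.1 -0.2] 24.4
```

View pics/top25.png

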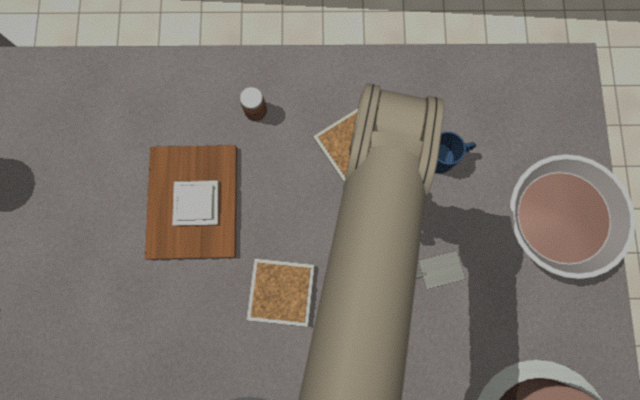

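View pics/scene25.png

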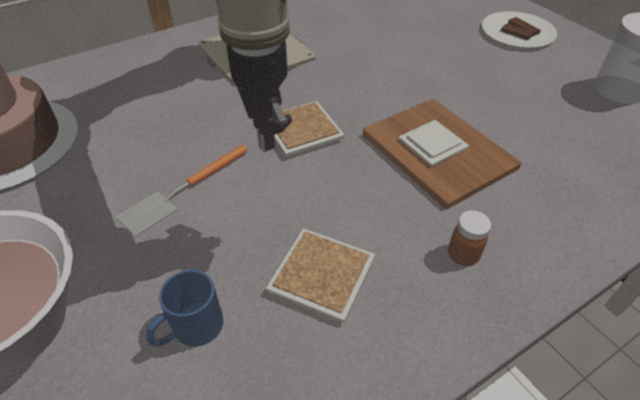

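```bash
python3 - <<'E'
from h import *
c=cal("top"); p=np.load("pics/top25_p.npy"); d=np.load("pics/top25_d.npy"); X=cloud(c,d)
hsv=cv2.cvtColor(p,cv2.COLOR_RGB2HSV); m=((hsv[:,:,1]<60)&(hsv[:,:,2]>130)).astype(np.uint8)*255; m[:, :150]=0; m[:,235:]=0; m[:150]=0; m[255:]=0
k=max(cv2.findContours(cv2.morphologyEx(m,cv2.MORPH_CLOSE,np.ones((5,5))),cv2.RETR_EXTERNAL,cv2.CHAIN_APPROX_NONE)[0],key=cv2.contourArea)
q=quad(k); w=ray(c,q,.031)[:,:2]; print("plate corners",np.round(w,4).tolist(),"sides",np.round(np.linalg.norm(np.roll(w,-1,0)-w,axis=1),4))
B=np.array([.5555,.135]); a=np.radians(.7); Rm=np.array([[np.cos(a),np.sin(a)],[-np.sin(a),np.cos(a)]])
print("board frame",np.round((w-B)@Rm.T,4).tolist())
P=X[190:216,182:208].reshape(-1,3); ct=P.mean(0); _,_,V=np.linalg.svd(P-ct,full_matrices=False); n=V[2]*np.sign(V[2][2]); print("panel ctr",ct.round(4),"tilt",np.degrees(np.arccos(n[2])).round(2),"board z",X[160:175,155:230,2].mean().round(4))
# bystanders: compare with the first pictures
for n_,boxes in dict(scene=dict(mug=(140,255,230,350),jar=(440,205,500,270),spatula=(110,140,250,240)),top=dict(jar=(235,80,275,125))).items():
    A=np.load(f"pics/{n_}0_p.npy").astype(int); Bp=np.load(f"pics/{n_}25_p.npy").astype(int)
    for nm,(x0,y0,x1,y1) in boxes.items():
        df=np.abs(A-Bp).sum(2)[y0:y1,x0:x1]; print(n_,nm,"frac changed",(df>60).mean().round(4))
E
```

```text
plate corners [[0.5958, 0.0766], [0.4976, 0.0736], [0.4986, 0.1715], [0.5968, 0.1763]] sides [0.0982 0.0979 0.0983 0.0997]
board frame [[0.0396, -0.0589], [-0.0586, -0.0607], [-0.0564, 0.0372], [0.0418, 0.0408]]
panel ctr [0.5457 0.1239 0.0376] tilt 0.64 board z 0.0234
scene mug frac changed 0.1506
scene jar frac changed 0.0
scene spatula frac changed 0.054
top jar frac changed 0.0
```

```bash
python3 - <<'E'
from h import *
for i in ("0","25"):
    p=np.load(f"pics/scene{i}_p.npy"); h=cv2.cvtColor(p,cv2.COLOR_RGB2HSV)
    mb=(h[:,:,0]>100)&(h[:,:,0]<125)&(h[:,:,1]>90); mb[:240]=0
    mo=(h[:,:,0]<14)&(h[:,:,1]>170); mo[:140]=0; mo[200:]=0; mo[:,260:]=0; mo[:,180:]&=True; mo[:,:180]=0
    for n,m in(("mug",mb),("handle",mo)):
        v,u=np.nonzero(m); print(i,n,len(u),u.mean().round(1),v.mean().round(1),u.min(),u.max(),v.min(),v.max())
E
```

```text
0 mug 544 183.2 308.4 147 220 271 344
0 handle 2 209.0 172.0 200 218 166 178
25 mug 779 183.3 304.0 147 218 270 344<stdin>:7: RuntimeWarning: Mean of empty slice.
  ret = ret.dtype.type(ret / rcount)
Traceback (most recent call last):
ValueError: zero-size array to reduction operation minimum which has no identity
```

```bash
python3 -c "
from workcell import manip
print(manip.get_obs()['ft_force'], manip.hand_in())"
```

```text
the job is handed in; nothing more can be done
[ 0.55384839 -0.11839857 -0.23212756] None
```

The tile now lies flat and cork down, wholly on the board, and I handed the job in at about 24.4 s of the 61 s allowed.

**What I did:**
- I pushed the 100 mm tile against the board's long edge with the shut fingertips, pressing about 14 N, and raised its near border by friction.
- Past about 20° I tilted the tool so the fingertip got under the border, then brought the tile to about 80°, upright against the edge.
- I pushed it past upright, where it leaned at about 25°. A push near its top then laid it flat on the board, cork down.
- I pushed it on by its near edge and withdrew the arm.

**Attempts that failed:** the tile slipped off the fingertip and fell back flat twice, once at about 30° and once early in the lift. The third lift worked.

**Last checks:**
- **Corners:** in the board's frame they lie between -59 and +42 mm in x, and between -61 and +41 mm in y. That is at least 39 mm inside every edge.
- **Flatness:** the measured tilt was 0.6°, with the panel top at 37.6 mm against the 38 mm expected.
- **Bystanders:** the jar's pixels had not changed. The mug kept the same outline to within 2 pixels, with only its shading changed.
- **Check that failed:** my colour mask for the spatula found nothing usable, so I compared it by eye in the two scene pictures, where it looks unmoved.
- **Check that disagreed:** the top camera put the board's surface at 23 mm, while the wrist camera put it at 19.8 mm and the given height is 20 mm.

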